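Index the sample carousel to its next station

ROBOT

A 6-joint arm with a two-finger parallel gripper is mounted at the origin on a cart in front of the work surface, level with it; the furniture and walls round the work are solid. World frame = base frame: x ahead of the robot, y to its left, z up, the work surface at z = 0. Lengths are in m, angles in rad, forces in N, time in s.
With the tool pointing down it reaches from about 0.3 to 0.875 m from the base axis. Payload 6.4 kg.
Tool frame: the origin (TCP) lies at the very end of the fingers, on their centre line; the grasp point (between the pads) lies 19 mm behind it; z points along the fingers, y is the line along which they close (so a half turn about z gives the same grasp; the last joint's range is limited). The gripper opens to 85 mm and grips with 20 to 120 N. Pads are 22 mm wide; open, the fingers measure 114 mm over their backs; the gripper's body (76 mm by 85 mm) begins 54 mm behind the grasp point. The pads swing forward as they close: fully open they stand 13 mm farther back than shut.
Start: joints at [-1.322, 0.181, 1.607, -0, 1.354, -0.206], TCP at [0.253, -0.517, 0.231] pointing down, gripper open.
Joint ranges: [-2.99, 2.99], [-0.89, 2.07], [0.3, 2.58], [-1.14, 4.28], [0, 2.63], [-3.12, 3.12]. Speed limits (rad/s): [2.57, 2.57, 3.01, 3.14, 3.14, 3.14].

INTERFACE

Orientations are given as a unit quaternion [w, x, y, z].
In Python, from bench import telemetry, camera, ctrl, spotter gives the robot as it stands.
- The arm moves only by the tool send_rows, never from a script. Its argument "series" is a list of rows, each a list of 3 entries, a list of its own where there are three numbers: the turn, a rotation vector about the world's x, y, z in degrees, then the shift along the world's x, y, z in mm, then the closure, from -1 (fully open) to 1 (shut), so that 0 is half open. In form: [[[rx, ry, rz], [dx, dy, dz], gripper], ...]. A call has 1 to 10 rows; each row is the pose to reach, as a shift and turn from the pose commanded when the call began; what a row does not reach only later rows make up. A row lasts 1/8 s, in which the tool goes at most 62.5 mm and 10.7 degrees, less where a joint would pass 70% of its speed; a pose out of reach is approached as far as the arm can. A call with a gripper value outside its range is refused whole. The fingers move at their own pace and stop on an object; the grip force is fixed at half the most. Time passes only in rows, so rows that repeat a pose let the fingers close. It gives the time, the measured TCP pose, the force, the opening and the grip force at its end, in the units of the state.
- telemetry.get_obs(): the state, without advancing time (a new reading comes with each control period).
- camera(name): name is "side" or "top" or "wrist"; returns a dict with "pixels" (480x640x3 uint8, red, green, blue), "camera_matrix" (3x3 intrinsics, pixels), "xyz" and "orientation" of the camera in the world. Camera axes: x right, y up, looking along -z (the intrinsics and any distortion apply to the point x, -y, -z); pixel columns grow to the right and rows downward; lengths in m; the calibration is good to about 2 mm. A picture is of the moment at which its call begins. There is no depth.
- ctrl.hand_in(): hands the job in; it is judged then, once.
Trained networks look in the newest picture that a camera, given by its name, has taken for a name from the list of things; names that differ only in an ending like _2 or _b are one class to them, and where a whole thing is asked for, a point or a joint stands for the part that bears it (a point fixed in the world has none). Each returns a list of dicts, best first, with "conf" (0 to 1); they miss things now and then, are a little off and sometimes report something else, mostly with a low value. They report only what shows in the picture. A call takes as long as a camera call.
- spotter.boxes_of(thing, camera): "xyz" ([x, y, z] in m, in world coordinates, good to about 4 mm: the middle of the surface that is visible of it).
- spotter.landmark_of(thing, camera): "xyz" ([x, y, z] in m, in world coordinates, good to about 4 mm: a listed point, or the origin of a listed thing).
The state is a dict: "time_s": time; "q": joint angles; "dq": joint speeds; "joint_efforts": joint torques, N m; "eef_pos": TCP position; "eef_rot": TCP orientation; "wrist_force": force on the tool from outside, world axes, zero at the start; "torque": the same for the moment, N m; "opening": opening from 0.0 (shut) to 1.0 (fully open); "grasp_force": force on a finger pad.
Only numpy, scipy, OpenCV 4.12 (cv2) and the standard library are available. Lean on these libraries where they do the work, as an engineer would, in place of code of your own. Each camera call takes 0.05 s, during which the arm holds its last target. There are 200 camera calls.

TASK

The sample carousel on the table is locked by a spring index pin. Draw the pin up by its black knob, turn the wheel counter-clockwise (seen from above) with it, and let the pin drop fully home into the very next hole, so that the wheel is locked again and the knob left alone. The next hole is hidden, so feel for it gently: never force the pin sideways or down against the index plate, and do not disturb the two small bottles and the timer beside the carousel.

Things in the scene. Friction and masses are not known exactly. Their poses are not given: they have to be found in the camera images.
- index_base: fixed grey round foot of the carousel, 252 mm across, 12 mm high, with the steel index plate (219 mm across) on it; it does not move. Origin: centre of its underside, on the table and on the wheel's axis; z up. It has an arbitrary yaw. The plate is covered by the wheel, so its holes are not seen.
- wheel_axis (a point): top centre of the aluminium wheel's hub, 52 mm above the table, on the wheel's vertical axis. The wheel is a disc 232 mm across, upper face 40 mm above the table; four small white bottles (30 mm thick, tops 105 mm above the table) are fixed on it 72 mm from the axis, the nearest about 0.1 m from the knob.
- knob_mid (a point): middle of the black knob of the index pin (24 mm diameter, 29 mm high, upright; this point is 14 mm above its lower face). It stands 90 mm from the wheel's axis and travels round with the wheel. With the pin home this point is 76 mm above the table and the knob sits flush on its steel gland (18 mm diameter, top 22 mm above the wheel's face).
- index_pin (a joint): lift of the pin in m: 0 = fully home (knob flush on the gland), 0.008 = pin tip level with the upper face of the index plate (clear of the hole, or riding on the plate), 0.015 = upper stop. A spring pushes the pin down: about 4 N at home, 7 N at the upper stop; let go, it snaps down by itself. It cannot go below about 0.008 except over a hole.
- wheel (a joint): turn of the wheel in rad about its vertical axis, 0 at the start (pin in its present hole), growing counter-clockwise seen from above; stops at -0.3 and 1.6. It stays where it is left (friction about 1 N at the knob). The next hole lies somewhere between 0.55 and 0.85 rad (adjustable, exact place not known); a further, wrong one lies 0.50 rad beyond it.
- plate_top (a point): centre of the upper face of the hidden index plate, 24 mm above the table, on the wheel's axis. The pin is 10 mm thick and almost flat-ended; a hole leaves it 1.5 mm play to each side, so it drops only right over a hole; elsewhere it rides on the plain plate (drag about 2 to 5 N). Once dropped, it locks the wheel: pushing on meets a hard stop. Do not press pin on plate with over 20 N.
- reagent_bottle_4: brown bottle with a white cap, 44 mm diameter, 85 mm high, loose beside the foot; origin at the centre of its underside
- dropper_2: small white bottle with a yellow cap, 30 mm diameter, 60 mm high, loose beside the foot; origin at the centre of its underside
- timer: small white bench timer, 72x62x18 mm, loose beside the foot; origin at the centre of its underside

How it is judged:
By the outcome, as a careful person would: the job done as asked, in the order asked, and still so for the second after the job is handed in, with the robot touching nothing.
It also fails if it takes over 48 s, if anything falls off the work surface, if the arm or the gripper's body presses on something with over 40 N, if the wrist force passes 120 N, or if a joint passes its speed limit or range.

## Working session

There is one attempt and no reset: what is moved stays moved. The work goes in short steps, Python scripts to look and compute and a tool call to move; the robot and the scene stay as the last step left them, time stands still between calls to the robot, and variables do not carry over. Pictures are saved under pics/ and viewed, at most 10 in all, crops included, and the job is handed in when it is done.

Besides the shell and the picture viewer there is one more tool, called as name(argument=value, ...), one argument or row to a line, values as JSON. send_rows: Moves the arm, as the interface text tells. Its arguments: {"type":"object","properties":{"series":{"type":"array","items":{"type":"array"}}},"required":["series"]}

```bash
mkdir -p pics; python3 - <<'E'
from bench import telemetry, camera, spotter
import cv2,numpy as np
for c in ("top","side"):
    d=camera(c); cv2.imwrite(f"pics/{c}0.png",d["pixels"][:,:,::-1])
    print(c,np.round(d["xyz"],3),np.round(d["camera_matrix"],1).tolist(),np.round(d["orientation"],3))
    for n in ("wheel_axis","knob_mid","index_base","reagent_bottle_4","dropper_2","timer"):
        print(n,[(np.round(r["xyz"],4).tolist(),round(r["conf"],2)) for r in spotter.landmark_of(n,c)[:2]])
o=telemetry.get_obs();print(o)
E
```

```text
top [0.484 0.011 0.914] [[463.0, 0.0, 323.0], [0.0, 463.0, 236.9], [0.0, 0.0, 1.0]] [-0.694 -0.054  0.04   0.716]
wheel_axis [([0.567, 0.0015, 0.0506], 0.66)]
knob_mid [([0.4828, 0.0261, 0.0778], 0.42)]
index_base []
reagent_bottle_4 [([0.6295, -0.1929, -0.0015], 0.95)]
dropper_2 [([0.4828, 0.0273, 0.0803], 0.73), ([0.522, 0.1935, 0.0023], 0.7)]
timer [([0.6262, 0.1976, -0.0023], 0.93)]
side [0.487 0.946 0.75 ] [[612.6, 0.0, 324.7], [0.0, 612.6, 246.4], [0.0, 0.0, 1.0]] [-0.065 -0.02   0.452  0.889]
wheel_axis [([0.5665, 0.0039, 0.0529], 0.9)]
knob_mid [([0.4763, 0.0246, 0.0764], 0.65), ([0.6304, 0.1985, 0.0007], 0.56)]
index_base []
reagent_bottle_4 [([0.6306, -0.195, -0.0017], 0.71), ([0.5676, -0.0, 0.0547], 0.55)]
dropper_2 [([0.5245, 0.196, -0.0009], 0.58)]
timer [([0.6314, 0.2019, 0.0005], 0.76)]
{'time_s': 0.7, 'q': array([-1.32231936e+00,  1.80793890e-01,  1.60701045e+00, -7.92404500e-06,
        1.35377902e+00, -2.06310107e-01]), 'dq': array([ 1.47201500e-04,  8.35698232e-05,  2.78772467e-04,  5.94569677e-04,
       -1.53785804e-03,  1.55823780e-03]), 'joint_efforts': array([ 1.12533860e-03, -4.44708252e+01, -3.51619434e+01, -4.55961426e-04,
        6.10428142e-04, -7.29692573e-07]), 'eef_pos': array([ 0.25259293, -0.51656501,  0.23128684]), 'eef_rot': array([ 4.72848766e-06,  9.74257110e-01,  2.25439757e-01, -3.77024592e-06]), 'wrist_force': array([ 0.45275958,  0.94570507, -0.00152374]), 'torque': array([ 0.02521092,  0.06558775, -0.02210301]), 'grasp_force': 0.0, 'opening': 0.9956079312825847}
```

View pics/top0.png

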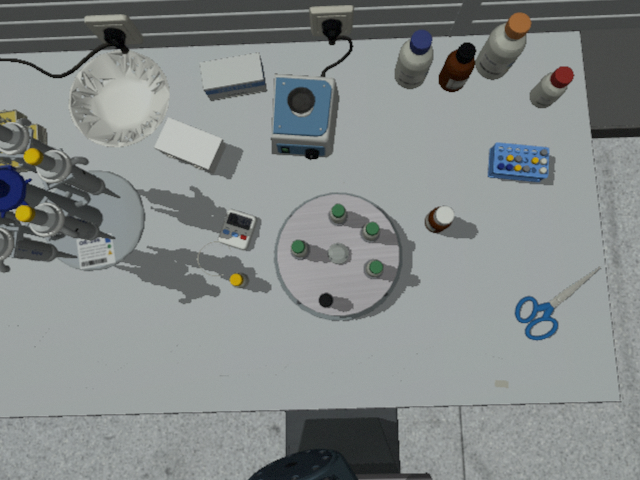

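View pics/side0.png

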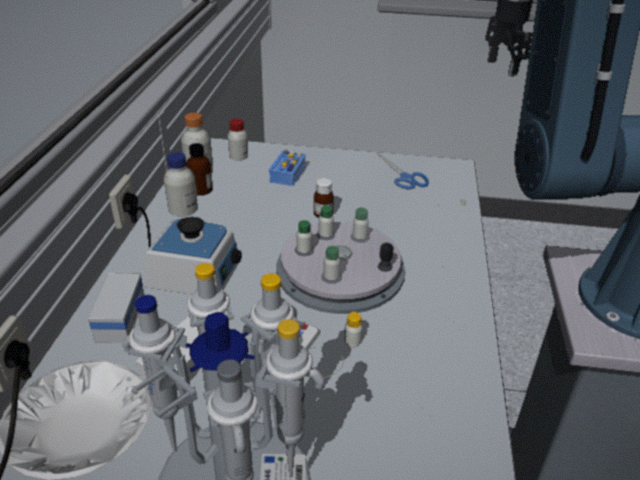

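The top view shows the axis at about (340,254), the knob at (326,300), the dropper at (237,280), the timer at (238,230) and the brown bottle at (438,218). In the side view the knob is at (386,256). A counter-clockwise turn takes the knob toward -y, away from the loose items. Next I'll triangulate the knob and the hub.

```bash
cat > h.py <<'E'
import numpy as np,cv2
from scipy.spatial.transform import Rotation as R
from bench import camera
def ray(d,u,v):
    k=np.array(d["camera_matrix"]);w,x,y,z=d["orientation"]
    r=R.from_quat([x,y,z,w]).apply([(u-k[0,2])/k[0,0],-(v-k[1,2])/k[1,1],-1])
    return np.array(d["xyz"]),r/np.linalg.norm(r)
def atz(d,u,v,z):
    o,r=ray(d,u,v);return o+r*(z-o[2])/r[2]
def proj(d,p):
    k=np.array(d["camera_matrix"]);w,x,y,z=d["orientation"]
    c=R.from_quat([x,y,z,w]).inv().apply(np.array(p)-d["xyz"])
    return k[0,0]*c[0]/-c[2]+k[0,2],-k[1,1]*c[1]/-c[2]+k[1,2]
def blob(d,u,v,s=14,thr=60):
    g=d["pixels"].max(2)[v-s:v+s,u-s:u+s]
    m=(g<thr).astype(np.uint8);n,l,st,c=cv2.connectedComponentsWithStats(m)
    i=1+np.argmax(st[1:,4]);return c[i][0]+u-s,c[i][1]+v-s,st[i]
E
python3 - <<'E'
from h import *
t=camera("top");s=camera("side")
a=blob(t,326,300);b=blob(s,386,256,18);print(a,b)
o1,r1=ray(t,*a[:2]);o2,r2=ray(s,*b[:2])
A=sum(np.eye(3)-np.outer(r,r) for r in(r1,r2));B=sum((np.eye(3)-np.outer(r,r))@o for o,r in((o1,r1),(o2,r2)))
print("tri",np.linalg.solve(A,B),"top@z.085",atz(t,*a[:2],.085),"side@.076",atz(s,*b[:2],.076))
for d,uv in((t,(340,254)),(s,(343,252))): print("axis",atz(d,*uv,.052))
print(proj(s,(.481,.0245,.076)),proj(t,(.481,.0245,.085)))
E
```

```text
(np.float64(325.6442953020134), np.float64(299.9597315436242), array([  7,   7,  14,  14, 149], dtype=int32)) (np.float64(385.9157894736842), np.float64(255.740350877193), array([ 11,   5,  14,  27, 285], dtype=int32))
tri [0.4814601  0.02590288 0.06501453] top@z.085 [0.48246597 0.02555826 0.085     ] side@.076 [0.48060316 0.04067182 0.076     ]
axis [ 0.56658746 -0.00326327  0.052     ]
axis [0.56219658 0.01006767 0.052     ]
(np.float64(386.17375283282405), np.float64(250.53490264421384)) (np.float64(326.26593601843643), np.float64(300.775969029404))
```

send_rows(
  series=[
    [[0, 0, -4], [20, 55, 0], -1],
    [[0, 0, -8], [40, 110, 0], -1],
    [[0, 0, -12], [60, 165, 0], -1],
    [[0, 0, -16], [80, 220, 0], -1],
    [[0, 0, -20], [100, 275, 0], -1],
    [[0, 0, -24], [120, 330, 0], -1],
    [[0, 0, -28], [140, 385, 0], -1],
    [[0, 0, -32], [170, 440, 0], -1],
    [[0, 0, -37], [200, 495, -10], -1],
    [[0, 0, -41], [228, 541, -30], -1],
  ],
)

```text
time_s: 2.05
eef_pos: [0.4823, 0.0265, 0.2023]
eef_rot: [0.0, 0.991, -0.131, 0.002]
wrist_force: [-0.5, -2.0, -0.2]
opening: 1.002
grasp_force: 0.0
```

```bash
python3 - <<'E'
from h import *
from bench import spotter,telemetry
d=camera("wrist");cv2.imwrite("pics/w0.png",d["pixels"][:,:,::-1])
for n in("knob_mid","wheel_axis"):
    print(n,[(np.round(r["xyz"],4).tolist(),round(r["conf"],2)) for r in spotter.landmark_of(n,"wrist")[:2]])
print(proj(d,(.482,.0255,.090)),proj(d,(.567,.002,.052)),d["xyz"])
print(telemetry.get_obs()["eef_pos"],telemetry.get_obs()["q"])
E
```

```text
knob_mid []
wheel_axis [([0.5693, 0.0031, 0.0504], 0.75)]
(np.float64(322.7613395074841), np.float64(235.80839212003903)) (np.float64(323.68731245651674), np.float64(95.51884355519738)) [0.55986957 0.00477112 0.34512658]
[0.48029986 0.02692113 0.19994995] [-1.91509148e-01  1.23253617e-03  1.86747276e+00  1.62419990e-04
  1.27566747e+00  1.63523198e+00]
```

View pics/w0.png

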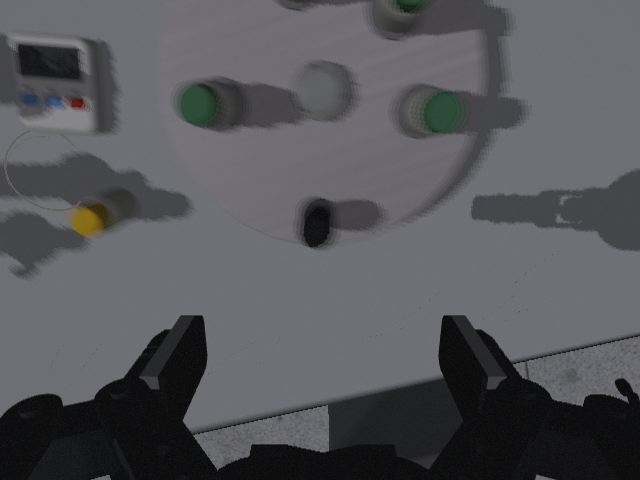

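The wrist view shows the knob between the fingers at about (317,225), with the hub at (324,90). The arm was still settling, so I'll take a second picture.

```bash
python3 - <<'E'
from h import *
from bench import spotter,telemetry
d=camera("wrist");d=camera("wrist")
print(telemetry.get_obs()["eef_pos"],telemetry.get_obs()["eef_rot"])
a=blob(d,317,225,35);print(a,atz(d,a[0],a[1],.076), "top", atz(d,a[0],a[2][1]+225-35+a[2][3]-a[2][2]/2,.090))
for n in("knob_mid","wheel_axis"):
    print(n,[(np.round(r["xyz"],4).tolist(),round(r["conf"],2)) for r in spotter.landmark_of(n,"wrist")[:2]])
for n in("knob_mid","wheel_axis"):
  for c in("top","side"):
    camera(c);print(n,c,[(np.round(r["xyz"],4).tolist(),round(r["conf"],2)) for r in spotter.landmark_of(n,c)[:2]])
E
```

```text
[0.48043434 0.02444211 0.20123611] [ 1.89748279e-04  9.91604983e-01 -1.29303758e-01 -2.44301686e-04]
(np.float64(320.15228113440196), np.float64(222.01109741060418), array([  20,    6,   37,   53, 1622], dtype=int32)) [0.48559527 0.02473268 0.076     ] top [0.48387319 0.02512016 0.09      ]
knob_mid [([0.4837, 0.0272, 0.0775], 0.83)]
wheel_axis [([0.5697, 0.0025, 0.05], 0.92)]
knob_mid top []
knob_mid side [([0.4776, 0.0251, 0.0783], 0.62)]
wheel_axis top [([0.5666, 0.0034, 0.0502], 0.78)]
wheel_axis side [([0.565, 0.0023, 0.0574], 0.82)]
```

send_rows(
  series=[
    [[0, 0, 0], [1, 1, -50], -0.5],
    [[0, 0, 0], [1, 1, -95], 0],
    [[0, 0, 0], [1, 1, -130], 0.2],
    [[0, 0, 0], [1, 1, -142], 0.2],
    [[0, 0, 0], [1, 1, -142], 0.28],
    [[0, 0, 0], [1, 1, -142], 0.28],
    [[0, 0, 0], [1, 1, -142], 0.28],
  ],
)

```text
time_s: 3.68
eef_pos: [0.4828, 0.0252, 0.0607]
eef_rot: [0.0, 0.992, -0.13, 0.001]
wrist_force: [-0.4, -0.4, 0.4]
opening: 0.361
grasp_force: 0.0
```

```bash
python3 - <<'E'
from h import *
from bench import telemetry
d=camera("wrist");d=camera("wrist")
cv2.imwrite("pics/w1.png",d["pixels"][:,:,::-1])
o=telemetry.get_obs();print(o["eef_pos"],o["opening"],o["wrist_force"],o["grasp_force"])
E
```

```text
[0.48234389 0.02533656 0.06027965] 0.3603090670574509 [-0.82570733 -0.01840045  0.03663238] 0.0
```

View pics/w1.png

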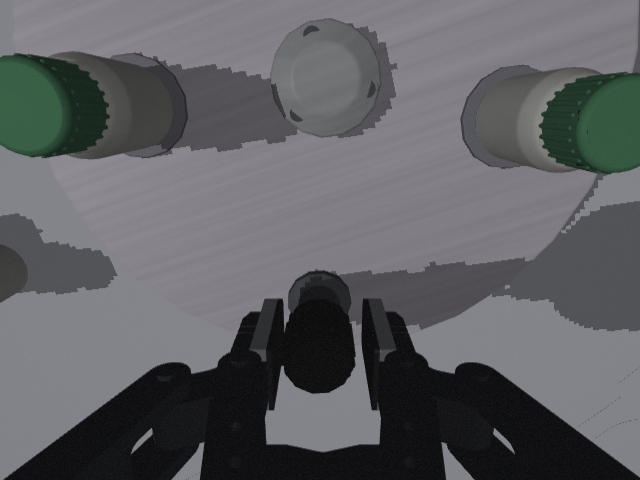

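The wrist close-up shows the knob centred at about column 319.5, while the middle of the pads is at about 323.5. The tool needs to go about 1.3 mm toward +y, and then I can grip.

send_rows(
  series=[
    [[0, 0, 0], [0.3, 1.3, 0], 0.28],
    [[0, 0, 0], [0.3, 1.3, 0], 0.38],
    [[0, 0, 0], [0.3, 1.3, 0], 0.44],
    [[0, 0, 0], [0.3, 1.3, 0], 0.5],
    [[0, 0, 0], [0.3, 1.3, 0], 0.6],
    [[0, 0, 0], [0.3, 1.3, 0], 0.6],
  ],
)

```text
time_s: 4.53
eef_pos: [0.482, 0.0268, 0.0596]
eef_rot: [-0.0, 0.992, -0.13, 0.0]
wrist_force: [-1.9, 1.0, 6.3]
opening: 0.259
grasp_force: 58.4
```

send_rows(
  series=[
    [[0, 0, 0], [0, 0, 3], 0.6],
    [[0, 0, 0], [0, 0, 6], 0.6],
    [[0, 0, 0], [0, 0, 9], 0.6],
    [[0, 0, 0], [0, 0, 11.5], 0.6],
    [[0, 0, 0], [0, 0, 11.5], 0.6],
    [[0, 0, 0], [0, 0, 11.5], 0.6],
  ],
)

```text
time_s: 5.28
eef_pos: [0.4819, 0.0267, 0.0707]
eef_rot: [-0.0, 0.992, -0.13, 0.0]
wrist_force: [2.5, 0.4, -6.2]
opening: 0.258
grasp_force: 58.9
```

```bash
python3 - <<'E'
from h import *
from bench import telemetry,spotter
d=camera("side")
cv2.imwrite("pics/s1.png",cv2.resize(d["pixels"][190:310,310:470,::-1],None,fx=5,fy=5,interpolation=cv2.INTER_CUBIC))
o=telemetry.get_obs();print(o["eef_pos"],o["opening"],o["wrist_force"],o["grasp_force"])
print(spotter.landmark_of("knob_mid","side")[:1])
c=np.array([.5675,.0025]);r=np.array([.482,.0262])-c
for a in(.1,.2,.3,.4,.45,.48,.5,.52,.85):
    p=R.from_rotvec([0,0,a]).apply([*r,0])[:2]-r;print(a,np.degrees(a).round(1),(p*1e3).round(1))
E
```

```text
[0.48188421 0.02674651 0.07072153] 0.25759593359842786 [ 2.94365361  0.86812818 -5.20769521] 58.94305277732201
[{'xyz': [0.479, 0.0247, 0.0905], 'conf': 0.51}]
0.1 5.7 [-1.9 -8.7]
0.2 11.5 [ -3.  -17.5]
0.3 17.2 [ -3.2 -26.3]
0.4 22.9 [ -2.5 -35.2]
0.45 25.8 [ -1.8 -39.5]
0.48 27.5 [ -1.3 -42.2]
0.5 28.6 [ -0.9 -43.9]
0.52 29.8 [ -0.5 -45.6]
0.85 48.7 [ 11.3 -72.3]
```

View pics/s1.png

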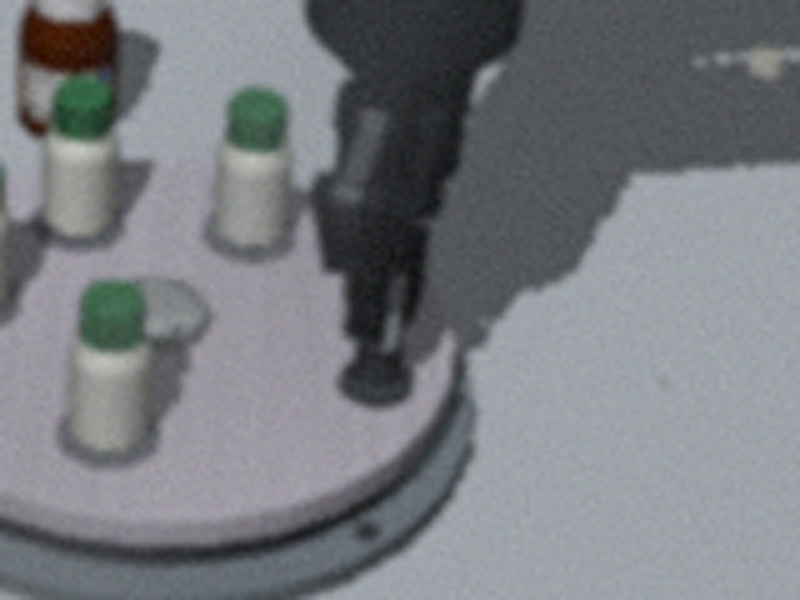

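The crop shows both pads holding the knob raised above its gland, and the wrist carries the spring load of about 5–6 N. I'll start turning.

send_rows(
  series=[
    [[0, 0, 2.8], [-1, -4.3, 0], 0.6],
    [[0, 0, 5.7], [-1.9, -8.7, 0], 0.6],
    [[0, 0, 8.6], [-2.5, -13.1, 0], 0.6],
    [[0, 0, 11.5], [-3, -17.5, 0], 0.6],
    [[0, 0, 11.5], [-3, -17.5, 0], 0.6],
  ],
)

```text
time_s: 6.0
eef_pos: [0.4786, 0.009, 0.0706]
eef_rot: [0.0, 1.0, -0.03, -0.0]
wrist_force: [1.8, 0.7, -5.3]
opening: 0.26
grasp_force: 59.1
```

send_rows(
  series=[
    [[0, 0, 2.9], [-0.1, -4.4, 0], 0.6],
    [[0, 0, 5.7], [-0.2, -8.8, 0], 0.6],
    [[0, 0, 8.6], [0.1, -13.2, 0], 0.6],
    [[0, 0, 11.4], [0.5, -17.7, 0], 0.6],
    [[0, 0, 14.3], [1.2, -22, 0], 0.6],
    [[0, 0, 16], [1.7, -24.7, 0], 0.6],
    [[0, 0, 16], [1.7, -24.7, 0], 0.6],
  ],
)

```text
time_s: 6.88
eef_pos: [0.4799, -0.0155, 0.0704]
eef_rot: [-0.0, 0.994, 0.109, -0.001]
wrist_force: [-1.1, -1.7, -6.6]
opening: 0.263
grasp_force: 59.2
```

send_rows(
  series=[
    [[0, 0, 0], [0, 0, -1.3], 0.6],
    [[0, 0, 0], [0, 0, -2.5], 0.6],
    [[0, 0, 0], [0, 0, -2.5], 0.6],
    [[0, 0, 0], [0, 0, -2.5], 0.36],
    [[0, 0, 0], [0, 0, -2.5], 0.36],
    [[0, 0, 0], [0, 0, -5], 0.36],
    [[0, 0, 0], [0, 0, -5], 0.36],
  ],
)

```text
time_s: 7.75
eef_pos: [0.4808, -0.0154, 0.0658]
eef_rot: [0.0, 0.994, 0.109, 0.0]
wrist_force: [-0.5, 0.4, 0.2]
opening: 0.32
grasp_force: 0.0
```

```bash
cat > look.py <<'E'
import sys
from h import *
from bench import telemetry,spotter
w=camera("wrist");d=camera("side")
o=telemetry.get_obs();e=o["eef_pos"];print(o["time_s"],e,o["opening"],o["wrist_force"],o["grasp_force"])
for c in("wrist","side"): print(c,[(np.round(r["xyz"],4).tolist(),round(r["conf"],2)) for r in spotter.landmark_of("knob_mid",c)[:2]])
u,v=map(int,proj(d,(e[0],e[1],.075)))
a=d["pixels"][v-40:v+40,u-50:u+50,::-1]
b=w["pixels"][230:430,220:420,::-1]
cv2.imwrite(f"pics/{sys.argv[1]}.png",np.hstack([cv2.resize(b,(390,390)),cv2.resize(a,(400,320),interpolation=2)[:,:] if 0 else cv2.resize(a,(400,390),interpolation=2)]))
E
python3 look.py c1
```

```text
7.85 [ 0.48071575 -0.01545583  0.06583536] 0.3194795604379898 [-0.01035541  0.09746343 -0.63728142] 0.0
wrist []
side [([0.4729, -0.0143, 0.0814], 0.5)]
```

View pics/c1.png

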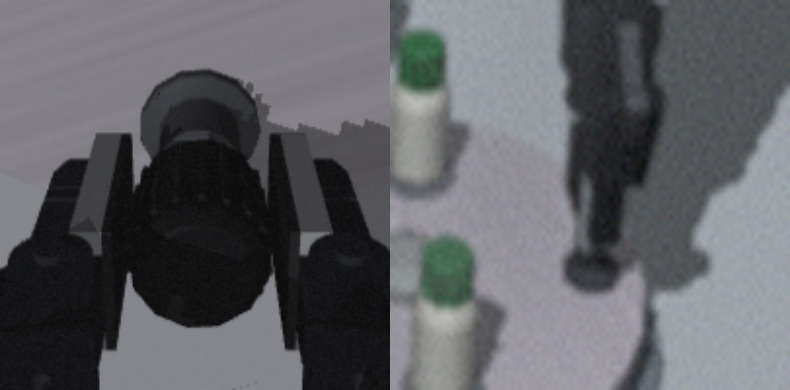

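The left crop shows the knob between the loosely open pads, raised, with bright pin visible above the gland at (205,135). So the pin is riding on the plate. Now I'll push it gently round, with the fingers only caging the knob.

send_rows(
  series=[
    [[0, 0, 0.7], [0.2, -1, 0], 0.36],
    [[0, 0, 1.4], [0.4, -2, 0], 0.36],
    [[0, 0, 2.1], [0.7, -3, 0], 0.36],
    [[0, 0, 2.8], [1, -4, 0], 0.36],
    [[0, 0, 3.4], [1.2, -5.1, 0], 0.36],
  ],
)

```text
time_s: 8.57
eef_pos: [0.4817, -0.0203, 0.0657]
eef_rot: [-0.0, 0.99, 0.139, -0.0]
wrist_force: [1.1, 3.4, 0.6]
opening: 0.316
grasp_force: 1.9
```

send_rows(
  series=[
    [[0, 0, 0.5], [0.2, -0.7, 0], 0.36],
    [[0, 0, 0.9], [0.4, -1.4, 0], 0.36],
    [[0, 0, 1.4], [0.6, -2, 0], 0.36],
  ],
)

```text
time_s: 8.95
eef_pos: [0.4823, -0.0226, 0.0657]
eef_rot: [-0.0, 0.989, 0.151, -0.0]
wrist_force: [-0.4, 3.7, 0.4]
opening: 0.32
grasp_force: 1.7
```

send_rows(
  series=[
    [[0, 0, 0.5], [0.2, -0.7, 0], 0.36],
    [[0, 0, 0.9], [0.4, -1.4, 0], 0.36],
    [[0, 0, 1.4], [0.6, -2, 0], 0.36],
  ],
)

```text
time_s: 9.32
eef_pos: [0.4829, -0.0246, 0.0657]
eef_rot: [0.0, 0.987, 0.163, -0.0]
wrist_force: [-1.0, 2.4, 0.1]
opening: 0.319
grasp_force: 1.9
```

send_rows(
  series=[
    [[0, 0, 0.5], [0.2, -0.7, 0], 0.36],
    [[0, 0, 0.9], [0.4, -1.3, 0], 0.36],
    [[0, 0, 1.4], [0.7, -2, 0], 0.36],
  ],
)

```text
time_s: 9.7
eef_pos: [0.4836, -0.0266, 0.0657]
eef_rot: [-0.0, 0.985, 0.175, -0.0]
wrist_force: [-1.0, 4.9, 0.7]
opening: 0.319
grasp_force: 2.3
```

send_rows(
  series=[
    [[0, 0, 0.5], [0.2, -0.7, 0], 0.36],
    [[0, 0, 0.9], [0.5, -1.3, 0], 0.36],
    [[0, 0, 1.4], [0.7, -2, 0], 0.36],
  ],
)

```text
time_s: 10.07
eef_pos: [0.4843, -0.0285, 0.0658]
eef_rot: [-0.0, 0.982, 0.187, -0.0]
wrist_force: [-1.5, 4.1, 0.1]
opening: 0.322
grasp_force: 1.9
```

send_rows(
  series=[
    [[0, 0, 0.5], [0.2, -0.7, 0], 0.36],
    [[0, 0, 0.9], [0.5, -1.3, 0], 0.36],
    [[0, 0, 1.4], [0.7, -2, 0], 0.36],
  ],
)

```text
time_s: 10.45
eef_pos: [0.485, -0.0306, 0.0657]
eef_rot: [-0.0, 0.98, 0.199, -0.0]
wrist_force: [-1.2, 4.3, 0.7]
opening: 0.326
grasp_force: 2.2
```

send_rows(
  series=[
    [[0, 0, 0.5], [0.3, -0.6, 0], 0.36],
    [[0, 0, 0.9], [0.5, -1.3, 0], 0.36],
    [[0, 0, 1.4], [0.8, -1.9, 0], 0.36],
  ],
)

```text
time_s: 10.82
eef_pos: [0.4858, -0.0325, 0.0658]
eef_rot: [-0.0, 0.977, 0.211, -0.0]
wrist_force: [-2.6, 3.7, 1.4]
opening: 0.322
grasp_force: 2.2
```

send_rows(
  series=[
    [[0, 0, 0.5], [0.3, -0.6, 0], 0.36],
    [[0, 0, 0.9], [0.6, -1.3, 0], 0.36],
    [[0, 0, 1.4], [0.8, -1.9, 0], 0.36],
  ],
)

```text
time_s: 11.2
eef_pos: [0.4867, -0.0345, 0.0657]
eef_rot: [0.0, 0.975, 0.223, -0.0]
wrist_force: [-1.3, 2.1, -0.4]
opening: 0.323
grasp_force: 1.5
```

```bash
python3 look.py c2
```

```text
11.3 [ 0.48674702 -0.03461413  0.06571315] 0.32037407688695146 [-1.05555421  2.19634082  0.12995009] 1.13608183195538
wrist [([0.4849, -0.0335, 0.0862], 0.77)]
side [([0.4798, -0.036, 0.0836], 0.54)]
```

View pics/c2.png

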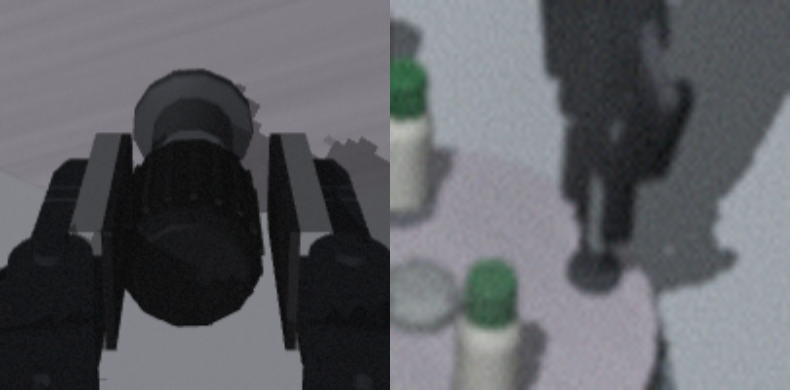

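The pin is still riding: in the left crop the knob touches the left pad and the pin gap still shows at (190,135). I'll carry on.

send_rows(
  series=[
    [[0, 0, 0.5], [0.3, -0.6, 0], 0.36],
    [[0, 0, 0.9], [0.6, -1.2, 0], 0.36],
    [[0, 0, 1.4], [0.9, -1.9, 0], 0.36],
  ],
)

```text
time_s: 11.78
eef_pos: [0.4878, -0.0364, 0.0658]
eef_rot: [0.0, 0.972, 0.235, 0.0]
wrist_force: [-0.8, 1.6, -0.7]
opening: 0.322
grasp_force: 1.0
```

```bash
python3 look.py c3; python3 -c "
import cv2,numpy as np
a=cv2.imread('pics/c2.png')[:,:390].astype(int);b=cv2.imread('pics/c3.png')[:,:390].astype(int)
print(abs(a-b)[60:340,120:280].mean())
for n,i in(('c2',a),('c3',b)): print(n,i[60:340:6,192].mean(1).astype(int).tolist())"
```

```text
11.875 [ 0.48785057 -0.03647751  0.0658956 ] 0.31693956406217794 [-2.34598873 -0.14372751 -0.50329736] 0.6408485731481051
wrist [([0.4884, -0.0341, 0.0842], 0.69)]
side [([0.4829, -0.0391, 0.0881], 0.44)]
2.7187872023809523
c2 [129, 127, 41, 60, 61, 61, 54, 35, 36, 36, 35, 34, 57, 44, 15, 18, 20, 18, 20, 14, 16, 17, 20, 26, 14, 20, 17, 20, 26, 27, 23, 23, 24, 23, 23, 19, 19, 16, 17, 16, 17, 20, 16, 17, 17, 133, 134]
c3 [129, 127, 41, 61, 63, 59, 58, 33, 36, 35, 35, 36, 54, 42, 18, 16, 19, 19, 17, 22, 17, 19, 21, 27, 15, 21, 21, 27, 24, 25, 24, 23, 23, 24, 25, 24, 18, 20, 15, 16, 17, 20, 18, 19, 64, 133, 134]
```

Still riding, as the picture profile hasn't changed. The profile works as a check, so I'll keep using it.

send_rows(
  series=[
    [[0, 0, 0.5], [0.3, -0.6, 0], 0.36],
    [[0, 0, 0.9], [0.6, -1.2, 0], 0.36],
    [[0, 0, 1.4], [0.9, -1.9, 0], 0.36],
  ],
)

```text
time_s: 12.35
eef_pos: [0.4886, -0.0379, 0.0658]
eef_rot: [-0.0, 0.969, 0.247, 0.0]
wrist_force: [-0.3, 3.2, -1.1]
opening: 0.318
grasp_force: 1.3
```

```bash
cat > chk.py <<'E'
from h import *
from bench import telemetry
w=camera("wrist")["pixels"].mean(2)
o=telemetry.get_obs();print(o["time_s"],o["eef_pos"],o["opening"],o["wrist_force"],o["grasp_force"])
i=cv2.resize(w[230:430,220:420],(390,390))
print(i[60:340:6,192].astype(int).tolist())
E
python3 chk.py
```

```text
12.4 [ 0.48865759 -0.03814786  0.0657915 ] 0.31858090354367846 [-0.17216426  2.32383313 -1.83485968] 1.0943857151215752
[129, 128, 45, 59, 62, 61, 58, 35, 37, 37, 35, 34, 53, 41, 19, 19, 17, 16, 19, 18, 17, 20, 21, 26, 18, 22, 21, 26, 22, 21, 24, 20, 23, 21, 23, 24, 23, 17, 17, 17, 17, 20, 19, 18, 87, 133, 133]
```

send_rows(
  series=[
    [[0, 0, 0.5], [0.3, -0.6, 0], 0.36],
    [[0, 0, 0.9], [0.7, -1.2, 0], 0.36],
    [[0, 0, 1.4], [1, -1.8, 0], 0.36],
  ],
)

```text
time_s: 12.78
eef_pos: [0.4896, -0.0404, 0.0659]
eef_rot: [0.0, 0.966, 0.259, 0.0]
wrist_force: [-0.3, 0.7, -0.1]
opening: 0.323
grasp_force: 0.5
```

```bash
python3 chk.py
```

```text
12.825 [ 0.48972476 -0.04038037  0.06593485] 0.31554465931441505 [ 0.57160781 -0.03281729  0.28373158] 0.3294014255516231
[127, 127, 41, 63, 61, 58, 54, 37, 36, 37, 34, 15, 16, 16, 20, 19, 13, 18, 20, 27, 18, 19, 22, 23, 24, 24, 22, 23, 25, 24, 22, 23, 23, 19, 16, 15, 20, 18, 17, 15, 129, 130, 132, 131, 131, 131, 132]
```

The profile changed: the pin gap is gone and the knob sits lower, so the pin has dropped. I'll open, go straight up and verify.

send_rows(
  series=[
    [[0, 0, 0], [-0.4, 0.8, 0], 0.3],
    [[0, 0, 0], [-0.4, 0.8, 0], 0],
    [[0, 0, 0], [-0.4, 0.8, 0], -0.2],
    [[0, 0, 0], [-0.4, 0.8, 0], -0.2],
    [[0, 0, 0], [-0.4, 0.8, 30], -0.2],
    [[0, 0, 0], [-0.4, 0.8, 80], -0.2],
    [[0, 0, 0], [-0.4, 0.8, 120], -0.2],
    [[0, 0, 0], [-60, -20, 140], -0.2],
    [[0, 0, 0], [-110, -60, 150], -0.2],
    [[0, 0, 0], [-120, -110, 150], -0.2],
  ],
)

```text
time_s: 14.08
eef_pos: [0.3681, -0.15, 0.2169]
eef_rot: [0.001, 0.966, 0.259, 0.001]
wrist_force: [1.5, 1.5, -0.2]
opening: 0.603
grasp_force: 0.0
```

```bash
python3 - <<'E'
from h import *
from bench import spotter
s=camera("side");t=camera("top")
for n in("knob_mid","reagent_bottle_4","dropper_2","timer"):
  for c in("top","side"): print(n,c,[(np.round(r["xyz"],4).tolist(),round(r["conf"],2)) for r in spotter.landmark_of(n,c)[:2]])
a=s["pixels"][170:320,300:450,::-1];b=t["pixels"][180:340,200:460,::-1]
cv2.imwrite("pics/end.png",np.hstack([cv2.resize(a,(400,400),interpolation=2),cv2.resize(b,(400,246),interpolation=2).repeat(1,0) if 0 else cv2.resize(b,(400,400),interpolation=2)]))
E
```

```text
knob_mid top [([0.4894, -0.0432, 0.0762], 0.54)]
knob_mid side []
reagent_bottle_4 top [([0.6294, -0.1931, 0.0014], 0.59)]
reagent_bottle_4 side [([0.6307, -0.1932, 0.0014], 0.69)]
dropper_2 top [([0.523, 0.196, 0.0014], 0.59)]
dropper_2 side [([0.5251, 0.1941, -0.001], 0.64)]
timer top [([0.6229, 0.199, 0.0022], 0.76)]
timer side [([0.6293, 0.204, 0.0006], 0.85)]
```

View pics/end.png

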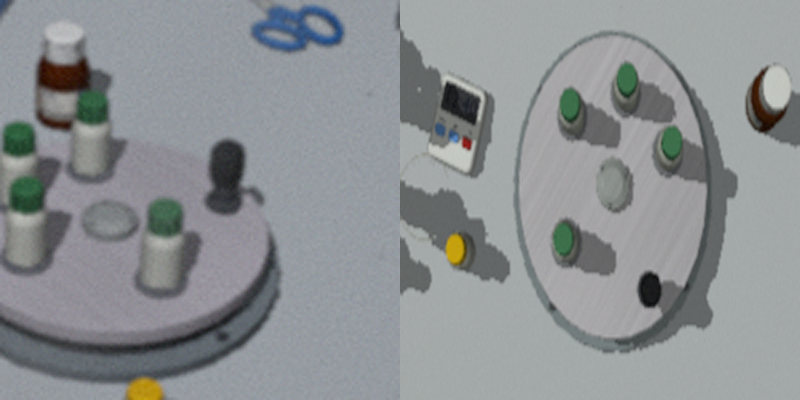

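The final picture shows the knob flush on its gland at (227,165) in the left crop. The brown bottle, dropper and timer are unmoved, and the arm is clear. I'm handing in.

```bash
python3 -c "
from bench import ctrl;print(ctrl.hand_in())"
```

```text
the job is handed in; nothing more can be done
None
```

The job is handed in at about 14 s: the pin dropped fully home in the next hole at about 0.75 rad, the knob is released and flush on its gland, both bottles and the timer are undisturbed, and the arm is clear.

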